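# Screw a bottle-top dispenser down until its spout faces the beaker

### The arm

A 7-joint arm with a two-finger parallel gripper is mounted at the origin on the work surface. World frame = base frame: x ahead of the robot, y to its left, z up, the work surface at z = 0. Lengths are in m, angles in rad, forces in N, time in s.
With the tool pointing down it reaches from about 0.4 to 0.925 m from the base axis. Payload 5.6 kg.
Tool frame: the origin (TCP) lies midway between the tips of the shut fingers; the grasp point (between the pads) lies 19 mm behind it; z points along the fingers, y is the line along which they close (so a half turn about z gives the same grasp; the last joint's range is limited). The gripper opens to 85 mm and grips with 20 to 120 N. Pads are 22 mm wide; open, the fingers measure 114 mm over their backs; the gripper's body (76 mm by 85 mm) begins 54 mm behind the grasp point. The pads swing forward as they close: fully open they stand 13 mm farther back than shut.
Start: joints at [-1.179, 0.468, -0.012, 1.603, 0.006, 1.071, -0.056], TCP at [0.274, 0.59, 0.231] pointing down, gripper open.
Joint ranges: [-2.53, 2.53], [-0.31, 2.02], [-1.57, 1.55], [0.28, 2.44], [-1.29, 4.43], [0.15, 1.84], [-2.92, 2.92]. Speed limits (rad/s): [2.57, 2.57, 3.14, 3.14, 3.14, 3.14, 3.14].

### API

Orientations are given as [roll, pitch, yaw] about the fixed x, y, z axes, in that order (R = Rz(yaw) Ry(pitch) Rx(roll)).
In Python, from bench import arm gives the robot as it stands.
- The arm moves only by the shell command python3 -m creep 'ROWS' [FORCE]. ROWS is JSON, a list of rows, each a list of 7 numbers: the turn, a rotation vector about the tool's x, y, z in rad, then the shift along the tool's x, y, z in mm, then the finger opening in mm, from 0 to 85.4. A call has 1 to 12 rows; each row shifts and turns the commanded pose from where the row before left it, along the tool's axes as they then stand; what a row does not reach is not made up. A row lasts 1/10 s, in which the tool goes at most 50 mm and 8.59 degrees, less where a joint would pass 70% of its speed; a pose out of reach is approached as far as the arm can. A call with a gripper value outside its range is refused whole. The fingers move at their own pace and stop on an object; FORCE is the grip in N (left out, the last holds). Time passes only in rows, so rows that do not move let the fingers close. It gives the time, the measured TCP pose, the force, the opening and the grip force at its end, in the units of the state.
- arm.observe(): the state, without advancing time (a new reading comes with each control period).
- arm.snapshot(name): name is "scene" or "top" or "wrist"; returns the picture (480x640x3 uint8, red, green, blue); there is no depth.
- arm.camera_params(name): a dict with "K" (3x3 intrinsics, pixels), "extrinsics" (4x4, takes a point from world to camera coordinates). Camera axes: x right, y up, looking along -z (the intrinsics and any distortion apply to the point x, -y, -z); pixel columns grow to the right and rows downward; lengths in m; the calibration is good to about 2 mm. The wrist camera is an equidistant fisheye: a pixel r from the principal point sees the ray r / f radians off the axis. A picture is of the moment at which its call begins: read the wrist's pose just before it. camera_params takes no time and is no camera call; for the wrist camera it gives the pose at the moment of the call.
- arm.finish_job(): hands the job in; it is judged then, once.
The state is a dict: "t": time; "joints": joint angles; "joint_velocities": joint speeds; "effort": joint torques, N m; "position": TCP position; "orientation": TCP orientation; "contact_force": force on the tool from outside, world axes, zero at the start; "wrist_torque": the same for the moment, N m; "grip_width": opening from 0.0 (shut) to 1.0 (fully open); "grasp_force": force on a finger pad.
Only numpy, scipy, OpenCV 4.12 (cv2) and the standard library are available. Lean on these libraries where they do the work, as an engineer would, in place of code of your own. Each camera call takes 0.05 s, during which the arm holds its last target. There are 200 camera calls.

### The job

The dispenser head sits loosely on the thread of the brown reagent bottle. Screw it down clockwise until you feel its seal begin to grip, then keep tightening, by less than one more turn, until the spout stands over the middle of the small receiving beaker, and let go of it there. Do not crush the seal by going round again, and leave everything else on the bench where it is.

Things in the scene. Friction and masses are not known exactly. Their poses are not given: they have to be found in the camera images.
- head_grip (a point): Centre of the dispenser head's white square grip block, on the vertical screw axis; x points along the spout, z up. The block is 40 x 40 mm, flat sides square to x and y, from 30 mm below this point up to 24 mm above it (a steel button rises 7 mm more). A black round collar, radius 27 mm, lies under the block. Any two opposite sides can be gripped: the spout is lower.
- liner: Sealing face inside the head's collar, hidden, on the screw axis 49 mm below head_grip; it presses only on the neck's seal. Clockwise from above tightens and sinks the head 4 mm a turn. It starts 0.6 to 1.2 turns short of the seal. Loose, it takes about 0.04 Nm; once the seal grips, torque climbs, unevenly, 0.2 to 0.4 Nm per rad. It stays where left. Neck heights differ by 6 mm, so only feel tells.
- spout_tip (a point): Open lower end of the bent steel spout (tube 9 mm thick), 85 mm from the screw axis along the head's x, 68.5 mm below head_grip. It stands over the beaker 0.5 to 1.5 rad after the seal first grips; if the head starts high it also passes over the beaker a turn earlier, still loose. The seal is crushed about 2 rad after it first grips.
- receiver_mouth (a point): Centre of the open mouth of the small glass receiving beaker, 40 mm wide, rim 82 mm above the bench, fixed on a rubber disc with its centre 85 mm from the bottle's axis.
- bottle: Brown reagent bottle, 86 mm wide, fixed upright on a round grey base 120 mm wide and 12 mm high; origin under the centre of the base, on the bench. Its shoulder ends 126 mm up, where the black collar of the head begins, give or take a few mm.
- vial: Loose brown glass vial with black cap, 34 mm wide, 58 mm tall, standing near the bottle; leave alone. Origin under its base.
- petri: Loose glass dish, 90 mm wide, 16 mm high, near the bottle; leave alone. Origin under its base.
- cap: Loose black screw cap, 40 mm wide, 18 mm high, near the bottle; leave alone. Origin under its base.
- beaker: Loose large glass beaker, 90 mm wide, 125 mm high; leave alone. Origin under its base.
- jar: Loose white plastic jar, 72 mm wide, 105 mm high; leave alone. Origin under its base.
- rack: Loose white tube rack with capped tubes, 70 x 250 mm, 90 mm high; leave alone. Origin under its base.

How it is judged:
By the outcome, as a careful person would: the job done as asked, in the order asked, and still so for the second after the job is handed in, with the robot touching nothing.
It also fails if it takes over 72 s, if anything falls off the work surface, if the arm or the gripper's body presses on something with over 40 N, if the wrist force passes 120 N, or if a joint passes its speed limit or range.

## Working session

There is one attempt and no reset: what is moved stays moved. The work goes in short steps, Python scripts to look and compute and a shell command to move; the robot and the scene stay as the last step left them, time stands still between calls to the robot, and variables do not carry over. Pictures are saved under pics/ and viewed, at most 10 in all, crops included, and the job is handed in when it is done.

```bash
mkdir -p pics; ls; python3 - <<'E'
from bench import arm
import cv2
for n in("scene","top"):
    cv2.imwrite(f"pics/{n}0.png",arm.snapshot(n)[:,:,::-1])
    p=arm.camera_params(n);print(n,p)
print(arm.observe())
E
```

```text
pics
scene {'K': array([[517.62206177,   0.        , 323.28138151],
       [  0.        , 517.62206177, 237.49759393],
       [  0.        ,   0.        ,   1.        ]]), 'extrinsics': array([[ 0.69599376,  0.71802315,  0.00595314, -0.37964871],
       [-0.51063443,  0.48910505,  0.7071271 ,  0.17547857],
       [ 0.50482191, -0.49519593,  0.7070614 , -1.78583761],
       [ 0.        ,  0.        ,  0.        ,  1.        ]])}
top {'K': array([[598.21617031,   0.        , 316.56065737],
       [  0.        , 598.21617031, 238.74019209],
       [  0.        ,   0.        ,   1.        ]]), 'extrinsics': array([[ 0.02041755, -0.99976595,  0.00715375,  0.00614554],
       [ 0.98967682,  0.02122569,  0.14173658, -0.56090859],
       [-0.14185525,  0.00418599,  0.98987856, -1.38523813],
       [ 0.        ,  0.        ,  0.        ,  1.        ]])}
{'t': 0.1, 'joints': array([-1.17898542,  0.46831467, -0.01160443,  1.60354897,  0.00600623,
        1.07142559, -0.05630264]), 'joint_velocities': array([-9.11806793e-04, -2.04501182e-03, -1.73884079e-03, -3.52948963e-03,
       -1.26409389e-03, -8.55018569e-04,  6.96135987e-05]), 'effort': array([ 2.02658179e-03, -5.33518517e+01,  2.20003864e-02, -2.51967680e+01,
        1.15766918e-02,  4.21426113e-03,  4.40977654e-07]), 'position': array([0.27364733, 0.58901681, 0.23040979]), 'orientation': array([-3.13993502e+00,  1.23503895e-04,  2.70671927e+00]), 'contact_force': array([-0.85958291,  0.87127493,  0.31138744]), 'wrist_torque': array([-0.01434461,  0.00889083, -0.02187919]), 'grasp_force': 0.0, 'grip_width': 0.9998479644413951}
```

View pics/scene0.png

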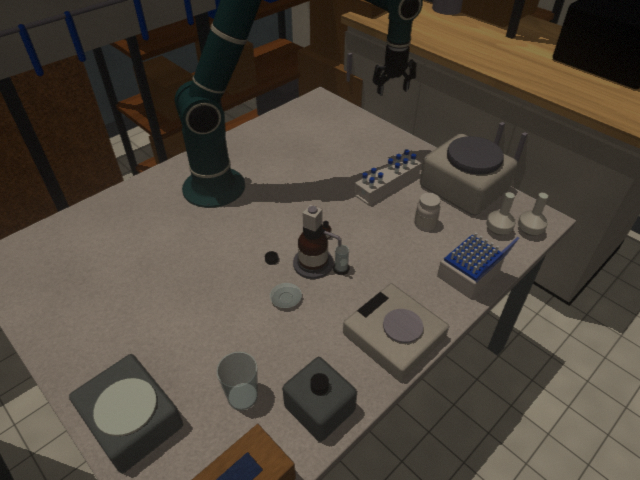

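View pics/top0.png

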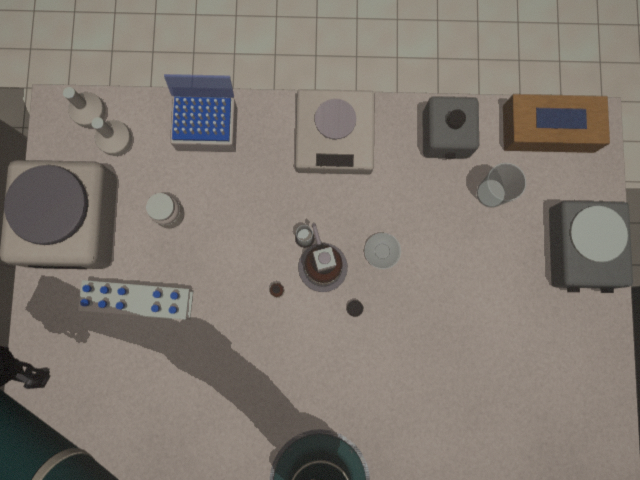

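```bash
python3 - <<'E'
import cv2,numpy as np
a=cv2.imread("pics/top0.png")[200:330,250:410];b=cv2.imread("pics/scene0.png")[190:320,250:380]
a=cv2.resize(a,None,fx=5,fy=5,interpolation=cv2.INTER_CUBIC)[:600]
b=cv2.resize(b[:,:],None,fx=4.6,fy=4.6,interpolation=cv2.INTER_CUBIC)
f=lambda x:np.clip(x*1.6,0,255).astype('uint8')
cv2.imwrite("pics/ta.png",f(a));cv2.imwrite("pics/sa.png",f(b))
E
```

```text
(no output)
```

View pics/ta.png

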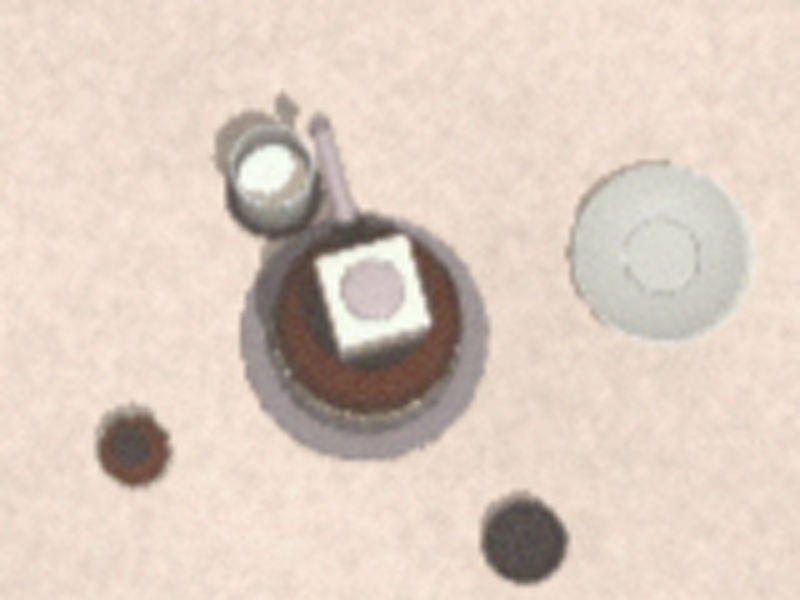

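View pics/sa.png

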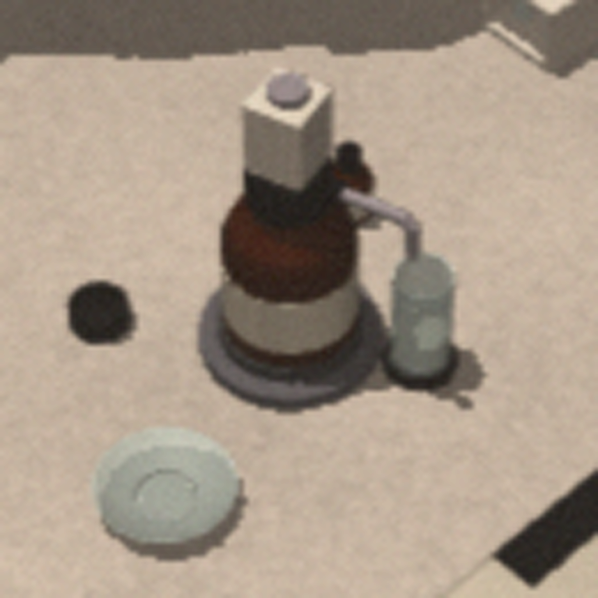

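```bash
cat > h.py <<'E'
from bench import arm
import numpy as np
def ray(n,u,v,p=None):
    p=p or arm.camera_params(n);K=p["K"];E=p["extrinsics"]
    x,y=(u-K[0,2])/K[0,0],(v-K[1,2])/K[1,1]
    if n=="wrist":
        r=np.hypot(x,y);s=np.sin(r)/r if r>1e-9 else 1;d=np.array([x*s,-y*s,-np.cos(r)])
    else: d=np.array([x,-y,-1.])
    R=E[:3,:3];return -R.T@E[:3,3],R.T@(d/np.linalg.norm(d))
def atz(n,u,v,z,p=None):
    c,d=ray(n,u,v,p);return c+d*(z-c[2])/d[2]
def tri(*rs):
    A=sum(np.eye(3)-np.outer(d,d) for c,d in rs);b=sum((np.eye(3)-np.outer(d,d))@c for c,d in rs)
    return np.linalg.solve(A,b)
E
python3 - <<'E'
from h import *
np.set_printoptions(precision=4,suppress=True)
T=lambda u,v:(250+u/5,200+v/5)
S=lambda u,v:(250+u/4.6,190+v/4.6)
b=tri(ray("top",*T(373,290)),ray("scene",*S(288,86)));print("button",b)
print("base",atz("top",*T(365,337),.012), atz("scene",*S(290,330),.012))
m=tri(ray("top",*T(273,165)),ray("scene",*S(425,273)));print("mouth",m,atz("top",*T(273,165),.082),atz("scene",*S(425,273),.082))
t=tri(ray("top",*T(319,122)),ray("scene",*S(412,222)));print("bend",t)
z=b[2]-.007
c=[atz("top",*T(*q),z) for q in((315,262),(405,236),(430,327),(343,353))]
print("corners",np.array(c),np.mean(c,0))
d=c[0]-c[3]+c[1]-c[2];print("yaw blk",np.arctan2(d[1],d[0]),"len",np.linalg.norm(d)/2)
for n,q in(("t",t),("m",m)):
    e=q-b;print(n,np.arctan2(e[1],e[0]),np.hypot(e[0],e[1]))
for n,q in(("vial",(133,447)),("cap",(525,537))):print(n,atz("top",*T(*q),.03))
E
```

```text
button [0.4967 0.0028 0.2171]
base [0.4951 0.0008 0.012 ] [0.501 0.001 0.012]
mouth [0.5692 0.048  0.0819] [0.5675 0.046  0.082 ] [0.5708 0.0501 0.082 ]
bend [0.5781 0.0263 0.1479]
corners [[ 0.5073  0.0254  0.2101]
 [ 0.519  -0.012   0.2101]
 [ 0.4811 -0.023   0.2101]
 [ 0.4695  0.013   0.2101]] [0.4942 0.0009 0.2101]
yaw blk 0.3006702999043805 len 0.03969162264676456
t 0.28124932915888334 0.08476588478001108
m 0.5571669962911018 0.08546249577384861
vial [0.4388 0.11   0.03  ]
cap [ 0.4003 -0.0763  0.03  ]
```

```bash
python3 -m creep '[[0,0,0,-28,-27.5,-5,85],[0,0,0,-28,-27.5,-5,85],[0,0,0,-28,-27.5,-5,85],[0,0,0,-28,-27.5,-5,85],[0,0,0,-28,-27.5,-5,85],[0,0,0,-28,-27.5,-5,85],[0,0,0,-28,-27.5,0,85],[0,0,0,-28,-27.5,0,85],[0,0,0,-28,-27.5,0,85],[0,0,0,-28,-27.5,0,85],[0,0,0,-28,-27.5,0,85],[0,0,0,-28,-27.5,0,85]]' 60
python3 -m creep '[[0,0,-0.14,-28,-27.5,0,85],[0,0,-0.14,-20,-30,0,75],[0,0,-0.14,-15,-20,0,75],[0,0,-0.14,0,0,0,75],[0,0,-0.14,0,0,0,75],[0,0,0,0,0,0,75],[0,0,0,0,0,0,75]]'
python3 -c "
from bench import arm
o=arm.observe();print(o['joints'])"
```

```text
t: 1.3
position: [0.4397, 0.147, 0.2612]
orientation: [3.142, -0.0, 2.707]
contact_force: [-0.1, 0.1, 0.5]
grip_width: 0.996
grasp_force: 0.0
t: 2.0
position: [0.4743, 0.0571, 0.2611]
orientation: [3.142, -0.0, -2.887]
contact_force: [0.1, -0.3, 0.5]
grip_width: 0.876
grasp_force: 0.0
[-0.42899642  0.13493744  0.2631687   1.99274461 -0.04109432  1.01929661
  1.67902249]
```

```bash
python3 - <<'E'
from h import *
import cv2,pickle
p=arm.camera_params("wrist");im=arm.snapshot("wrist")[:,:,::-1]
pickle.dump(p,open("w1.pkl","wb"));cv2.imwrite("pics/w1.png",np.clip(im*1.5,0,255).astype('uint8'))
E=p["extrinsics"];print(p["K"],-E[:3,:3].T@E[:3,3],arm.observe()["position"],arm.observe()["orientation"])
E
```

```text
[[371.64829954   0.         309.54024005]
 [  0.         371.64829954 242.36848681]
 [  0.           0.           1.        ]] [0.40010186 0.0376339  0.4033493 ] [0.4743672  0.05717058 0.26117278] [ 3.14155791e+00 -2.48933312e-04 -2.88622056e+00]
```

View pics/w1.png

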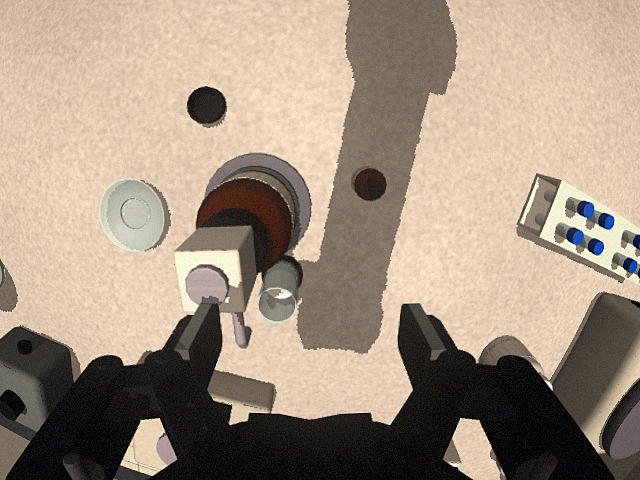

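```bash
python3 - <<'E'
from h import *
import pickle
np.set_printoptions(precision=4,suppress=True)
p=pickle.load(open("w1.pkl","rb"))
b=atz("wrist",207,282,.217,p);m=atz("wrist",278.5,304.5,.082,p)
print("btn",b,"mouth",m)
for a in(b,np.array([.4951,.0008,0]),np.array([.496,.001,0])):
    e=m-a;print(np.arctan2(e[1],e[0]),np.hypot(*e[:2]))
# triangulations with top
print(tri(ray("wrist",207,282,p),ray("top",324.6,258)),tri(ray("wrist",278.5,304.5,p),ray("top",304.6,233)))
c=np.array([atz("wrist",*q,.21,p) for q in((176,251),(241,246),(240,312),(180,312))]);print(c,c.mean(0))
E
```

```text
btn [0.4942 0.0029 0.217 ] mouth [0.5671 0.0505 0.082 ]
0.5780017149433178 0.08704749527977532
0.6043832176877821 0.08746463016572421
0.6083880109557055 0.0866111063133748
[0.496  0.0016 0.2129] [0.5673 0.0483 0.0817]
[[ 0.4836 -0.0197  0.21  ]
 [ 0.4708  0.0171  0.21  ]
 [ 0.5117  0.0242  0.21  ]
 [ 0.5227 -0.0124  0.21  ]] [0.4972 0.0023 0.21  ]
```

```bash
python3 -m creep '[[0,0,-0.035,-2,-20,0,75],[0,0,0,-2,-20,0,75],[0,0,0,-2.5,-19,0,75],[0,0,0,0,0,0,75],[0,0,0,0,0,15,75],[0,0,0,0,0,15,75],[0,0,0,0,0,15,75],[0,0,0,0,0,15,75],[0,0,0,0,0,15,75],[0,0,0,0,0,14,75],[0,0,0,0,0,0,75]]'
python3 - <<'E'
from h import *
import cv2
print(arm.observe()["wrist_torque"])
cv2.imwrite("pics/w2.png",np.clip(arm.snapshot("wrist")[:,:,::-1]*1.5,0,255).astype('uint8'))
E
```

```text
t: 3.15
position: [0.4955, 0.0033, 0.1706]
orientation: [3.141, -0.004, -2.848]
contact_force: [0.1, 0.0, 0.4]
grip_width: 0.881
grasp_force: 0.0
[0.00089122 0.01715589 0.00203453]
```

View pics/w2.png

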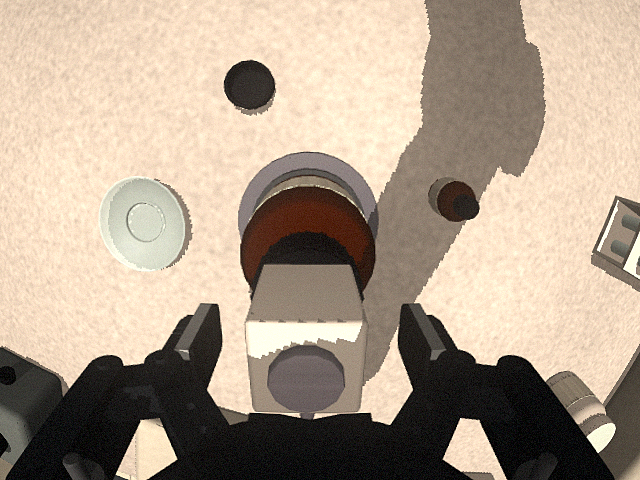

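The block (u 247–366) stands centred and square between the pads (u 220 and 399), so I close on it.

```bash
python3 -m creep '[[0,0,0,0,0,0,30],[0,0,0,0,0,0,30],[0,0,0,0,0,0,30],[0,0,0,0,0,0,30],[0,0,0,0,0,0,30],[0,0,0,0,0,0,30],[0,0,0,0,0,0,30],[0,0,0,0,0,0,30]]' 60
python3 -c "
from bench import arm
o=arm.observe();print(o['wrist_torque'],o['joints'])"
```

```text
t: 4.0
position: [0.4977, 0.0025, 0.1732]
orientation: [3.141, 0.002, -2.849]
contact_force: [-1.7, 1.7, 7.2]
grip_width: 0.463
grasp_force: 61.2
[ 0.2615969   0.35455558 -0.02867425] [-0.32239628  0.28718525  0.29410527  2.0403579  -0.11264927  0.82749208
  1.90028098]
```

```bash
python3 -m creep '[[0,0,0.05,0,0,0,30],[0,0,0.1,0,0,0.07,30],[0,0,0.1,0,0,0.07,30],[0,0,0.1,0,0,0.07,30],[0,0,0.1,0,0,0.07,30],[0,0,0.1,0,0,0.07,30],[0,0,0.1,0,0,0.07,30],[0,0,0.1,0,0,0.07,30],[0,0,0.1,0,0,0.07,30],[0,0,0.1,0,0,0.07,30],[0,0,0.1,0,0,0.07,30]]'
python3 -c "
from bench import arm
o=arm.observe();print(o['wrist_torque'],o['joints'])"
```

```text
t: 5.1
position: [0.4975, 0.0019, 0.1725]
orientation: [3.141, 0.001, 2.38]
contact_force: [-3.0, -0.7, 7.3]
grip_width: 0.463
grasp_force: 61.6
[-0.25549067  0.50076121  0.06956236] [-0.49434782  0.30240036  0.50146463  2.05133312 -0.19508649  0.83179681
  0.92961014]
```

```bash
python3 -m creep '[[0,0,0.1,0,0,0.07,30],[0,0,0.1,0,0,0.07,30],[0,0,0.1,0,0,0.07,30],[0,0,0.1,0,0,0.07,30],[0,0,0.1,0,0,0.07,30],[0,0,0.1,0,0,0.07,30],[0,0,0.1,0,0,0.07,30],[0,0,0.1,0,0,0.07,30],[0,0,0.1,0,0,0.07,30],[0,0,0.1,0,0,0.07,30]]'
python3 -c "
from bench import arm
o=arm.observe();print(o['wrist_torque'],o['joints'])"
python3 -m creep '[[0,0,0.1,0,0,0.07,30],[0,0,0.1,0,0,0.07,30],[0,0,0.1,0,0,0.07,30],[0,0,0.1,0,0,0.07,30],[0,0,0.1,0,0,0.07,30],[0,0,0.1,0,0,0.07,30],[0,0,0.1,0,0,0.07,30],[0,0,0.1,0,0,0.07,30],[0,0,0.1,0,0,0.07,30],[0,0,0.1,0,0,0.07,30],[0,0,0.1,0,0,0.07,30],[0,0,0,0,0,0,30]]'
python3 -c "
from bench import arm
o=arm.observe();print(o['wrist_torque'],o['joints'])"
```

```text
t: 6.1
position: [0.497, 0.0017, 0.1719]
orientation: [-3.141, -0.0, 1.38]
contact_force: [-2.8, -1.0, 10.3]
grip_width: 0.458
grasp_force: 61.9
[-0.23643238  1.049501    0.01683889] [-0.66853528  0.33545954  0.71951438  2.06163421 -0.29465549  0.84581456
  0.03084529]
t: 7.3
position: [0.4966, 0.0021, 0.1711]
orientation: [-3.14, 0.001, 0.282]
contact_force: [-6.1, 0.3, 15.9]
grip_width: 0.463
grasp_force: 62.7
[-0.0177705   1.47477676  0.00311828] [-0.86757282  0.41652128  0.99124473  2.0715539  -0.45333089  0.88689268
 -0.9071575 ]
```

```bash
python3 -m creep '[[0,0,0,0,0,0,75],[0,0,0,0,0,0,75],[0,0,0,0,0,0,75],[0,0,0,0,0,0,75],[0,0,0,0,0,0,75]]'
python3 -c "
from bench import arm
o=arm.observe();print(o['wrist_torque'],o['joints'])"
```

```text
t: 7.8
position: [0.4971, 0.0022, 0.17]
orientation: [3.142, 0.0, 0.285]
contact_force: [-0.7, 0.6, -0.3]
grip_width: 0.886
grasp_force: 0.0
[ 0.00567099 -0.04441948  0.02245538] [-0.86631228  0.41777253  0.9887684   2.07244409 -0.45404827  0.88273668
 -0.90524411]
```

```bash
python3 -m creep '[[0,0,-0.143,0,0,0,75],[0,0,-0.143,0,0,0,75],[0,0,-0.143,0,0,0,75],[0,0,-0.143,0,0,0,75],[0,0,-0.143,0,0,0,75],[0,0,-0.143,0,0,0,75],[0,0,-0.143,0,0,0,75],[0,0,-0.143,0,0,0,75],[0,0,-0.143,0,0,0,75],[0,0,-0.143,0,0,0,75],[0,0,-0.143,0,0,0,75]]'
python3 -m creep '[[0,0,-0.143,0,0,0,75],[0,0,-0.143,0,0,0,75],[0,0,-0.143,0,0,0,75],[0,0,-0.143,0,0,0,75],[0,0,-0.143,0,0,0,75],[0,0,-0.143,0,0,0,75],[0,0,-0.143,0,0,0,75],[0,0,-0.143,0,0,0,75],[0,0,-0.143,0,0,0,75],[0,0,-0.143,0,0,0,75],[0,0,-0.143,0,0,0,75],[0,0,0,0,0,0,75]]'
python3 -c "
from bench import arm
o=arm.observe();print(o['wrist_torque'],o['joints'])"
```

```text
t: 8.9
position: [0.4971, 0.0021, 0.1701]
orientation: [3.142, 0.0, 1.863]
contact_force: [0.7, -1.0, -1.0]
grip_width: 0.877
grasp_force: 0.0
t: 10.1
position: [0.4971, 0.002, 0.1701]
orientation: [3.141, -0.0, -2.853]
contact_force: [0.5, -0.2, 0.7]
grip_width: 0.881
grasp_force: 0.0
[ 0.03591467  0.04982535 -0.01955596] [-0.3093896   0.29127763  0.27974202  2.04236214 -0.10875575  0.8216895
  1.89313104]
```

```bash
python3 -m creep '[[0,0,0,0,0,0,30],[0,0,0,0,0,0,30],[0,0,0,0,0,0,30],[0,0,0,0,0,0,30],[0,0,0,0,0,0,30],[0,0,0,0,0,0,30],[0,0,0,0,0,0,30]]' 90
python3 -c "
from bench import arm
o=arm.observe();print(o['wrist_torque'],o['joints'][6])"
python3 -m creep '[[0,0,0.05,0,0,0,30],[0,0,0.08,0,0,0.05,30],[0,0,0.08,0,0,0.05,30],[0,0,0.08,0,0,0.05,30],[0,0,0.08,0,0,0.05,30],[0,0,0.08,0,0,0.05,30],[0,0,0,0,0,0,30]]'
python3 -c "
from bench import arm
o=arm.observe();print(o['wrist_torque'],o['joints'][6])"
python3 -m creep '[[0,0,0.08,0,0,0.05,30],[0,0,0.08,0,0,0.05,30],[0,0,0.08,0,0,0.05,30],[0,0,0,0,0,0,30]]'
python3 -c "
from bench import arm
o=arm.observe();print(o['wrist_torque'],o['joints'][6])"
```

```text
t: 10.8
position: [0.4972, 0.0023, 0.1703]
orientation: [3.141, 0.0, -2.853]
contact_force: [-1.9, 0.1, 4.9]
grip_width: 0.455
grasp_force: 89.9
[ 0.06209158  0.46472029 -0.02950985] 1.8925803749884096
t: 11.5
position: [0.4971, 0.0023, 0.17]
orientation: [-3.142, -0.0, 2.979]
contact_force: [-2.4, 0.3, 4.8]
grip_width: 0.46
grasp_force: 90.0
[ 0.03343503  0.46701202 -0.06268859] 1.4751552377557344
t: 11.9
position: [0.4971, 0.0023, 0.1699]
orientation: [-3.142, -0.0, 2.739]
contact_force: [-2.8, -0.4, 4.7]
grip_width: 0.459
grasp_force: 90.0
[ 0.02312162  0.47698206 -0.04567306] 1.2543784905745106
```

```bash
cat > t.py <<'E'
from bench import arm
o=arm.observe();print("TZ",o['wrist_torque'].round(3),"J7",o['joints'][[2,6]].round(3),o['effort'][6].round(3))
E
for i in 1; do :; done
python3 -m creep '[[0,0,0.08,0,0,0.05,30],[0,0,0.08,0,0,0.05,30],[0,0,0.08,0,0,0.05,30]]' | grep -E "ori|contact"; python3 t.py
python3 -m creep '[[0,0,0.08,0,0,0.05,30],[0,0,0.08,0,0,0.05,30]]' | grep -E "ori|contact"; python3 t.py
python3 -m creep '[[0,0,0.08,0,0,0.05,30],[0,0,0.08,0,0,0.05,30]]' | grep -E "ori|contact"; python3 t.py
python3 -m creep '[[0,0,0.08,0,0,0.05,30],[0,0,0.08,0,0,0.05,30]]' | grep -E "ori|contact"; python3 t.py
```

```text
orientation: [3.142, -0.0, 2.497]
contact_force: [-1.8, 0.1, 5.3]
TZ [0.016 0.503 0.036] J7 [0.464 1.033] 0.714
orientation: [-3.142, -0.0, 2.338]
contact_force: [-2.1, 0.5, 5.5]
TZ [0.024 0.48  0.099] J7 [0.497 0.887] 0.711
orientation: [-3.141, -0.0, 2.178]
contact_force: [-1.8, -0.4, 6.0]
TZ [0.01  0.533 0.032] J7 [0.53  0.742] 0.708
orientation: [-3.141, -0.0, 2.018]
contact_force: [-2.5, 0.1, 4.9]
TZ [0.034 0.544 0.046] J7 [0.564 0.597] 0.704
```

```bash

python3 -m creep '[[0,0,0.08,0,0,0.05,30],[0,0,0.08,0,0,0.05,30]]' | grep -E "ori|contact"; python3 t.py
python3 -m creep '[[0,0,0.08,0,0,0.05,30],[0,0,0.08,0,0,0.05,30]]' | grep -E "ori|contact"; python3 t.py
python3 -m creep '[[0,0,0.08,0,0,0.05,30],[0,0,0.08,0,0,0.05,30]]' | grep -E "ori|contact"; python3 t.py
python3 -m creep '[[0,0,0.08,0,0,0.05,30],[0,0,0.08,0,0,0.05,30]]' | grep -E "ori|contact"; python3 t.py
```

```text
orientation: [-3.141, -0.0, 1.858]
contact_force: [-1.4, 0.1, 5.7]
TZ [0.045 0.614 0.034] J7 [0.599 0.453] 0.7
orientation: [-3.141, -0.0, 1.698]
contact_force: [-2.6, 0.7, 6.1]
TZ [0.045 0.525 0.073] J7 [0.634 0.31 ] 0.666
orientation: [-3.141, -0.0, 1.538]
contact_force: [-2.9, 0.9, 6.4]
TZ [0.089 0.602 0.149] J7 [0.67  0.167] 0.601
orientation: [-3.141, -0.0, 1.378]
contact_force: [-2.6, 0.8, 6.1]
TZ [0.062 0.632 0.227] J7 [0.707 0.026] 0.515
```

The seal began to grip at tool yaw ≈1.72; I expect the beaker at ≈0.575, which is 1.15 rad later and within 0.5–1.5. I tighten on to just short of it, then look.

```bash

python3 -m creep '[[0,0,0.08,0,0,0.05,30],[0,0,0.08,0,0,0.05,30],[0,0,0.08,0,0,0.05,30]]' 110| grep -E "ori|contact"; python3 t.py
python3 -m creep '[[0,0,0.08,0,0,0.05,30],[0,0,0.08,0,0,0.05,30],[0,0,0.08,0,0,0.05,30]]' | grep -E "ori|contact"; python3 t.py
python3 -m creep '[[0,0,0.08,0,0,0.05,30],[0,0,0.08,0,0,0.05,30],[0,0,0,0,0,0,30]]' ; python3 t.py
python3 - <<'E'
from h import *
import cv2,pickle
p=arm.camera_params("wrist");w=arm.snapshot("wrist")[:,:,::-1];pickle.dump(p,open("w3.pkl","wb"))
s=arm.snapshot("scene")[:,:,::-1];t=arm.snapshot("top")[:,:,::-1]
B=lambda x:np.clip(x*1.6,0,255).astype('uint8')
cv2.imwrite("pics/w3.png",B(w))
z=lambda x,k:cv2.resize(B(x),None,fx=k,fy=k,interpolation=cv2.INTER_CUBIC)
cv2.imwrite("pics/st3.png",np.hstack([z(s[210:290,290:370],5),z(t[205:285,280:360],5)]))
E
```

```text
orientation: [-3.141, 0.0, 1.139]
contact_force: [-2.8, -1.0, 8.0]
TZ [0.087 0.776 0.354] J7 [ 0.763 -0.184] 0.355
orientation: [-3.141, 0.0, 0.899]
contact_force: [-2.9, -0.4, 9.1]
TZ [0.114 0.959 0.554] J7 [ 0.821 -0.391] 0.173
t: 14.5
position: [0.497, 0.0023, 0.1689]
orientation: [-3.141, -0.0, 0.738]
contact_force: [-3.7, 0.4, 10.6]
grip_width: 0.46
grasp_force: 109.6
TZ [ 0.218  0.929 -0.513] J7 [ 0.862 -0.529] 0.222
```

View pics/st3.png

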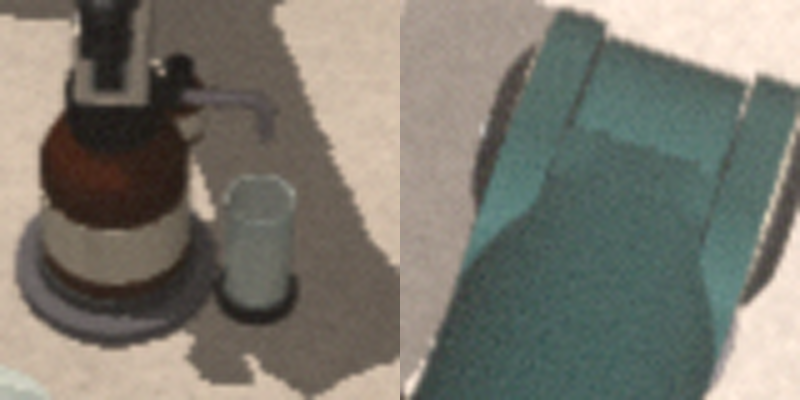

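View pics/w3.png

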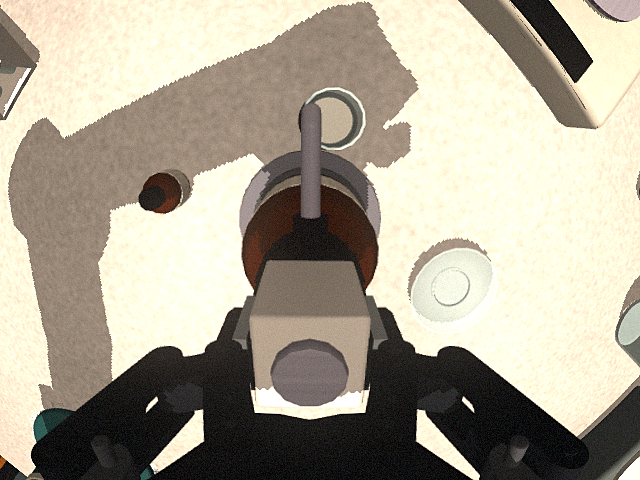

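```bash
python3 - <<'E'
from h import *
import pickle
p=pickle.load(open("w3.pkl","rb"))
a=np.array([.497,.0023])
for n,q,z in(("mouth",(333.5,119),.082),("bend",(311,112),.142),("mid",(311,170),.142),("base",(310,218),.012)):
    m=atz("wrist",*q,z,p);e=m[:2]-a;print(n,m.round(4),np.arctan2(e[1],e[0]).round(3),np.hypot(*e).round(4))
# tri mouth with scene (crop /5 +290,+210)
m=tri(ray("wrist",333.5,119,p),ray("scene",290+259/5,210+198/5));print(m,np.arctan2(m[1]-a[1],m[0]-a[0]))
print(arm.observe()["orientation"])
E
```

```text
mouth [0.5688 0.0479 0.082 ] 0.565 0.0851
bend [0.5609 0.0592 0.142 ] 0.728 0.0856
mid [0.5413 0.0414 0.142 ] 0.723 0.0591
base [0.5002 0.0048 0.012 ] 0.661 0.0041
[0.56934261 0.04830102 0.08114638] 0.5663829391491648
[-3.14051678e+00 -4.91150142e-04  7.38792036e-01]
```

```bash

python3 -m creep '[[0,0,0.06,0,0,0.04,30],[0,0,0.06,0,0,0.04,30],[0,0,0.045,0,0,0.03,30],[0,0,0,0,0,0,30],[0,0,0,0,0,0,30]]' ; python3 t.py
python3 - <<'E'
from h import *
import cv2,pickle
p=arm.camera_params("wrist");w=arm.snapshot("wrist")[:,:,::-1];pickle.dump(p,open("w4.pkl","wb"))
B=lambda x:np.clip(x*1.6,0,255).astype('uint8')
cv2.imwrite("pics/w4.png",cv2.resize(B(w[60:260,220:420]),None,fx=3,fy=3))
E
```

```text
t: 15.15
position: [0.497, 0.0024, 0.1689]
orientation: [-3.14, -0.0, 0.574]
contact_force: [-4.3, 1.1, 11.1]
grip_width: 0.456
grasp_force: 110.2
TZ [ 0.254  1.027 -0.481] J7 [ 0.903 -0.667] 0.528
```

View pics/w4.png

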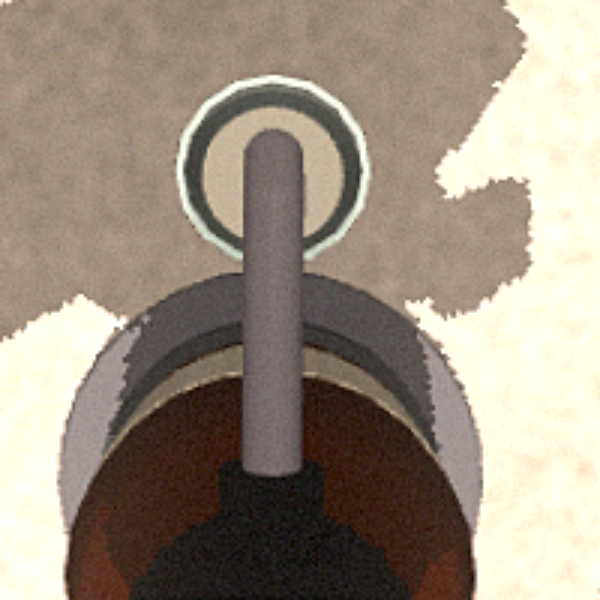

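The spout (u 272) lies across the middle of the mouth (u 273). I release it and rise.

```bash

python3 -m creep '[[0,0,0,0,0,0,75],[0,0,0,0,0,0,75],[0,0,0,0,0,0,75],[0,0,0,0,0,0,75],[0,0,0,0,0,0,75]]'; python3 t.py
python3 -m creep '[[0,0,0,0,0,-8,75],[0,0,0,0,0,-15,75],[0,0,0,0,0,-20,75],[0,0,0,0,0,-20,75],[0,0,0,0,0,-20,75],[0,0,0,0,0,-20,75],[0,0,0,0,0,0,75],[0,0,0,0,0,0,75]]'
python3 - <<'E'
from h import *
import cv2,pickle
p=arm.camera_params("wrist");w=arm.snapshot("wrist")[:,:,::-1];pickle.dump(p,open("w5.pkl","wb"))
cv2.imwrite("pics/w5.png",cv2.resize(np.clip(w[100:340,200:440]*1.6,0,255).astype('uint8'),None,fx=2.5,fy=2.5))
E
```

```text
t: 15.7
position: [0.4972, 0.0022, 0.1683]
orientation: [3.141, 0.0, 0.576]
contact_force: [-0.1, 0.6, -0.2]
grip_width: 0.877
grasp_force: 0.0
TZ [0.023 0.01  0.003] J7 [ 0.902 -0.666] 0.0
t: 16.5
position: [0.4973, 0.0024, 0.2721]
orientation: [-3.141, -0.002, 0.576]
contact_force: [-0.1, 0.6, -0.9]
grip_width: 0.879
grasp_force: 0.0
```

View pics/w5.png

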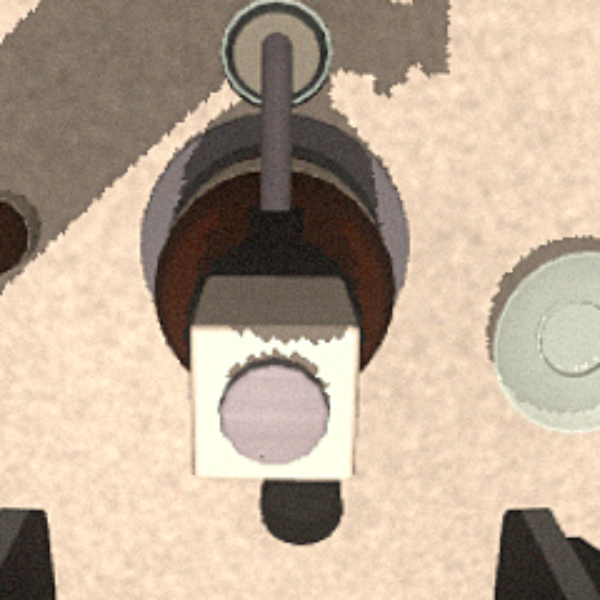

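The spout tip (u 276) stands over the mouth centre (u 276), the gripper is clear and nothing else has moved.

```bash
python3 -c "
from bench import arm
print(arm.finish_job())"
```

```text
the job is handed in; nothing more can be done
None
```

I screwed the head down about 6 rad, felt the seal begin to grip about 1.15 rad before the end, left the spout over the middle of the receiving beaker, and handed the job in at about 16.5 s; no verdict came back.

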